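Line up the glasses by height beside the bottle

TASK

Set the four clear glasses out on the tray for serving: one upright in the middle of each cork coaster, in order of height, with the tallest next to the green bottle and the shortest next to the lunchbox. Set each one down gently without dropping or tipping it, and leave the bottle and the lunchbox where they stand.

Things in the scene. Friction and masses are not known exactly. Their poses are not given: they have to be found in the camera images.
- glass_highball_mid (a point): The tallest of four clear drinking glasses: 140 mm tall, a plain straight-sided round glass of 56 mm outside diameter (foot 2 mm less in radius), 3 mm walls, 10 mm base, open top; 70 to 250 g. Starts upright on the table between robot and tray. The point lies on its axis, half-way up (70 mm above its underside); z is up along the axis.
- glass_water_mid (a point): The second tallest of four clear drinking glasses: 108 mm tall, a plain straight-sided round glass of 62 mm outside diameter (foot 2 mm less in radius), 3 mm walls, 10 mm base, open top; 70 to 250 g. Starts upright on the table between robot and tray. The point lies on its axis, half-way up (54 mm above its underside); z is up along the axis.
- glass_tumbler_mid (a point): The third tallest of four clear drinking glasses: 80 mm tall, a plain straight-sided round glass of 66 mm outside diameter (foot 2 mm less in radius), 3 mm walls, 10 mm base, open top; 70 to 250 g. Starts upright on the table between robot and tray. The point lies on its axis, half-way up (40 mm above its underside); z is up along the axis.
- glass_shot_mid (a point): The shortest of four clear drinking glasses: 56 mm tall, a plain straight-sided round glass of 46 mm outside diameter (foot 2 mm less in radius), 3 mm walls, 10 mm base, open top; 70 to 250 g. Starts upright on the table between robot and tray. The point lies on its axis, half-way up (28 mm above its underside); z is up along the axis.
- coaster_1_top (a point): Fixed round cork coaster, 84 mm across, 4 mm thick, one of four alike in a row about 95 mm apart on a tray; this one is at the end of the row towards -y (the robot's right). Point: centre of its top face, 13 mm above the table; z up, y along the row to the robot's left.
- coaster_2_top (a point): Fixed round cork coaster, 84 mm across, 4 mm thick, one of four alike in a row about 95 mm apart on a tray; this one is second from the robot's right. Point: centre of its top face, 13 mm above the table; z up, y along the row to the robot's left. The tray is fixed birch plywood, 640 mm along the row by 190 mm, turned up to 8 degrees.
- coaster_3_top (a point): Fixed round cork coaster, 84 mm across, 4 mm thick, one of four alike in a row about 95 mm apart on a tray; this one is third from the robot's right. Point: centre of its top face, 13 mm above the table; z up, y along the row to the robot's left. The tray has a 9 mm floor and 12 mm thick rims: long sides 24 mm above the table, ends 57 mm.
- coaster_4_top (a point): Fixed round cork coaster, 84 mm across, 4 mm thick, one of four alike in a row about 95 mm apart on a tray; this one is at the end of the row towards +y (the robot's left). Point: centre of its top face, 13 mm above the table; z up, y along the row to the robot's left.
- bottle: Green glass bottle with an aluminium twist cap, 66 mm in diameter and 199 mm tall, 450 g, loose; it stands on the tray beyond one end of the row of coasters, at either end, about 100 mm from the end coaster's centre. Origin at the centre of its underside; z up. Not to be moved.
- lunchbox: Hard plastic lunchbox, blue with a white lid and two grey clip latches, shut; 145 mm (x) by 96 mm (y) by 61 mm high, 400 g, loose; it stands on the tray beyond the other end of the row from the bottle. Origin at the centre of its underside; z up. Not to be moved.
Things that resemble listed ones, but are neither listed nor needed, are in the scene too. Leave any black, turquoise or yellow look-alike of the part that bears glass_water_mid alone.

How it is judged:
By the outcome, as a careful person would: the job done as asked, in the order asked, and still so for the second after the job is handed in, with the robot touching nothing.
It also fails if it takes over 96 s, if anything falls off the work surface, if the arm or the gripper's body presses on something with over 40 N, if the wrist force passes 120 N, or if a joint passes its speed limit or range.

ROBOT

A 7-joint arm with a two-finger parallel gripper is mounted at the origin on the work surface. World frame = base frame: x ahead of the robot, y to its left, z up, the work surface at z = 0. Lengths are in m, angles in rad, forces in N, time in s.
With the tool pointing down it reaches from about 0.425 to 0.95 m from the base axis. Payload 4.7 kg.
Tool frame: the origin (TCP) lies on the centre line of the jaws, within the pads' length; the fingertips stand robot.nose_length ahead of it and the grasp point (between the pads) lies 8 mm behind it (robot.nose_length is the distance from the TCP to the fingertips, in m); z points along the fingers, y is the line along which they close (so a half turn about z gives the same grasp; the last joint's range is limited). The gripper opens to 85 mm and grips with 20 to 120 N. Pads are 22 mm wide; open, the fingers measure 114 mm over their backs; the gripper's body (76 mm by 85 mm) begins 54 mm behind the grasp point. The pads swing forward as they close: fully open they stand 13 mm farther back than shut.
Start: joints at [-1.318, 0.469, -0.049, 1.532, 0.024, 1.141, -0.082], TCP at [0.188, 0.648, 0.242] pointing down, gripper open.
Joint ranges: [-2.59, 2.59], [-0.33, 1.99], [-1.39, 1.29], [0.1, 2.45], [-1.04, 4.18], [0.21, 1.99], [-2.66, 2.66]. Speed limits (rad/s): [2.57, 2.57, 3.14, 3.14, 3.14, 3.14, 3.14].

INTERFACE

Orientations are given as [roll, pitch, yaw] about the fixed x, y, z axes, in that order (R = Rz(yaw) Ry(pitch) Rx(roll)).
In Python, from plant import robot gives the robot as it stands. Calls block until the motion is done:
- robot.goto(position, orientation): joint-space move of the TCP to a pose.
- robot.move_straight(position, vel=0.15, attitude=None, contact_N=None): straight line of the TCP; attitude=None keeps the orientation; vel is the mean speed in m/s. With contact_N (N) it stops when the force on the tool has changed by that much, and returns True; else False.
- robot.move_joints(angles): joint-space move.
- robot.grip(opening, strength=None): opening from 0.0 (shut) to 1.0 (fully open); strength is the grip in N (None keeps the last); returns when the fingers have stopped.
- robot.sleep(seconds).
- robot.inverse_kinematics(position, orientation): joint angles nearest the present ones, or None.
- robot.sense(): the state.
- robot.grab_frame(name): name is "side" or "top" or "wrist"; returns a dict with "image" (400x640x3 uint8, red, green, blue), "range_z" (400x640 float32, m along the optical axis (not along the pixel's ray), 0 where there is no reading), "fx", "fy", "cx", "cy" (pixels), "dist_coeffs" ([k1, k2, p1, p2, k3] as OpenCV has them; the pictures are not rectified), "R" (3x3) and "t" (3): a world point X has camera coordinates R X + t. Camera axes: x right, y down, z forward; pixel columns grow to the right and rows downward; lengths in m; the calibration is good to about 2 mm. A picture is of the moment at which its call begins.
A pose or a line that the arm cannot do raises robot.IKError and nothing moves.
- robot.close_job(): hands the job in; it is judged then, once.
The state is a dict: "t": time; "joint_pos": joint angles; "joint_velocities": joint speeds; "effort": joint torques, N m; "tcp_pos": TCP position; "tcp_rot": TCP orientation; "wrist_force": force on the tool from outside, world axes, zero at the start; "torque": the same for the moment, N m; "opening": opening from 0.0 (shut) to 1.0 (fully open); "gripper_force": force on a finger pad.
Only numpy, scipy, OpenCV 4.12 (cv2) and the standard library are available. Lean on these libraries where they do the work, as an engineer would, in place of code of your own. Each camera call takes 0.05 s, during which the arm holds its last target. There are 200 camera calls.

## Working session

There is one attempt and no reset: what is moved stays moved. The work goes in short steps, each a Python script; the robot and the scene stay as the last script left them, time stands still between calls to the robot, and variables do not carry over. Pictures are saved under pics/ and viewed, at most 14 in all, crops included, and the job is handed in when it is done.

```bash
ls; mkdir -p pics
python3 - <<'E'
from plant import robot
import cv2,numpy as np
s=robot.sense();print(s['t'],s['tcp_pos'],s['tcp_rot'],s['opening'],robot.nose_length)
for n in ["top","side"]:
    f=robot.grab_frame(n);np.save(f'pics/{n}.npy',f,allow_pickle=True)
    cv2.imwrite(f'pics/{n}0.png',f['image'][:,:,::-1])
    print(n,f['fx'],f['cx'],f['cy'],f['dist_coeffs'],(-np.array(f['R']).T@f['t']).round(3),np.array(f['R']).round(2).tolist())
E
```

```text
pics
0.0 [0.18753667 0.64784136 0.2412304 ] [-3.13961010e+00  7.05327401e-05  2.85984323e+00] 0.9998039580730939 0.011
top 397.04251289895655 321.4095552631838 199.14936344359649 [-0.08174316  0.          0.          0.          0.        ] [0.361 0.033 0.955] [[-0.02, -1.0, -0.03], [-0.99, 0.02, -0.12], [0.12, 0.03, -0.99]]
side 498.60671794215943 313.5563147620236 199.22959800302831 [-0.02814686  0.          0.          0.          0.        ] [ 0.421 -0.785  1.05 ] [[1.0, -0.05, 0.01], [-0.03, -0.76, -0.65], [0.04, 0.65, -0.76]]
```

View pics/top0.png

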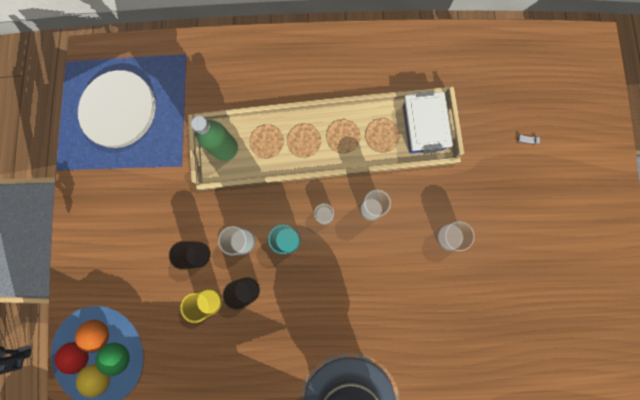

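View pics/side0.png

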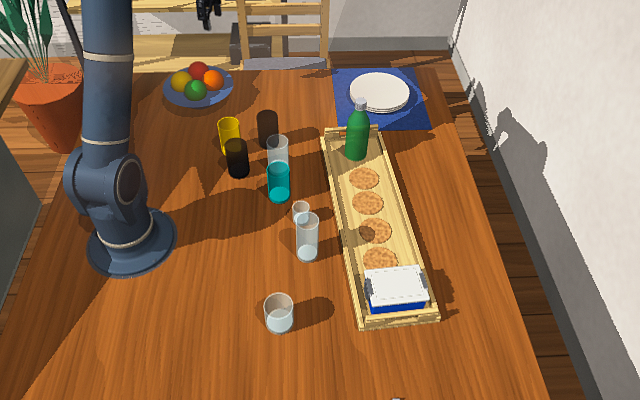

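The top view shows the bottle at (215,140), at the +y end, and the lunchbox at (428,122), so coaster_4 takes the tallest and coaster_1 the shortest. The coasters are at (266,140), (304,140), (343,135) and (381,134).

Candidates in the top view:
- **Clear:** (236,241), (324,213), (376,205) and (456,237).
- **Look-alikes to leave alone:** turquoise (284,240), black (190,255) and (241,293), yellow (201,306).

Next I'll take one close crop of each view.

```bash
cat > h.py <<'E'
import cv2,numpy as np
def load(n): return np.load(f'pics/{n}.npy',allow_pickle=True).item()
def K(f): return np.array([[f['fx'],0,f['cx']],[0,f['fy'],f['cy']],[0,0,1.]])
def cast(f,uv,z):
    p=cv2.undistortPoints(np.array(uv,float).reshape(-1,1,2),K(f),np.array(f['dist_coeffs'],float)).reshape(-1,2)
    R=np.array(f['R']);C=-R.T@np.array(f['t']);d=np.c_[p,np.ones(len(p))]@R
    return C+d*((z-C[2])/d[:,2])[:,None]
def proj(f,X):
    return cv2.projectPoints(np.array(X,float).reshape(-1,1,3),cv2.Rodrigues(np.array(f['R']))[0],np.array(f['t'],float),K(f),np.array(f['dist_coeffs'],float))[0].reshape(-1,2)
E
python3 - <<'E'
from h import *
def crop(n,x0,x1,y0,y1,s,st=20):
    im=load(n)['image'][y0:y1,x0:x1,::-1]
    im=cv2.resize(im,None,fx=s,fy=s,interpolation=cv2.INTER_CUBIC)
    for u in range((x0//st+1)*st,x1,st):
        cv2.line(im,((u-x0)*s,0),((u-x0)*s,8),(0,255,255),1);cv2.putText(im,str(u),((u-x0)*s-10,20),0,.4,(255,255,255),1)
    for v in range((y0//st+1)*st,y1,st):
        cv2.line(im,(0,(v-y0)*s),(8,(v-y0)*s),(0,255,255),1);cv2.putText(im,str(v),(10,(v-y0)*s+4),0,.4,(255,255,255),1)
    return im
a=crop('top',210,260,220,265,7,10);b=crop('top',300,400,180,230,4,10);c=crop('top',430,480,215,260,7,10)
cv2.imwrite('pics/topc.png',np.vstack([np.hstack([a,c])[:, :700],np.hstack([b,np.zeros((200,300,3),np.uint8)])]))
a=crop('side',255,325,125,270,4,10);b=crop('side',255,305,285,340,7,10)
H=max(a.shape[0],b.shape[0]);P=lambda i:cv2.copyMakeBorder(i,0,H-i.shape[0],0,0,0)
cv2.imwrite('pics/sidec.png',np.hstack([P(a),P(b)]))
f=load('top');hsv=cv2.cvtColor(f['image'],cv2.COLOR_RGB2HSV)
for n,c in {'266':(266,140),'304':(304,140),'343':(343,125),'381':(381,134),'w':(220,228),'tray':(285,165)}.items(): print(n,hsv[c[1],c[0]],f['range_z'][c[1],c[0]])
for uv in [(226,241),(236,241),(324,213),(376,205),(456,237)]:print(uv,f['range_z'][uv[1],uv[0]])
lab=cv2.cvtColor(f['image'],cv2.COLOR_RGB2LAB)
for c in [(266,140),(304,140),(343,125),(285,165),(285,120)]:print(lab[c[1],c[0]])
E
```

```text
266 [ 15 115 187] 0.9712288
304 [ 15 114 184] 0.9667402
343 [ 15 113 194] 0.9695938
381 [ 15 113 194] 0.9662665
w [ 14 139 136] 0.96117854
tray [ 20  92 200] 0.9658365
(226, 241) 0.9066751
(236, 241) 0.94404274
(324, 213) 0.9470272
(376, 205) 0.9491136
(456, 237) 0.9299392
[162 138 157]
[160 138 156]
[168 138 157]
[185 130 155]
[199 129 158]
```

View pics/topc.png

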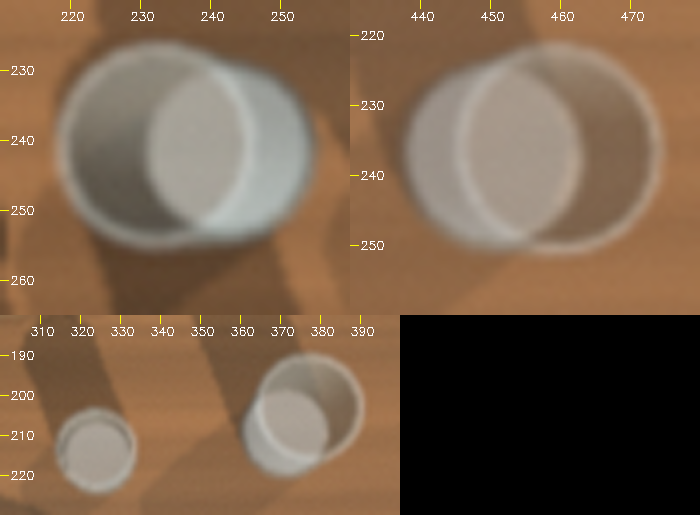

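View pics/sidec.png

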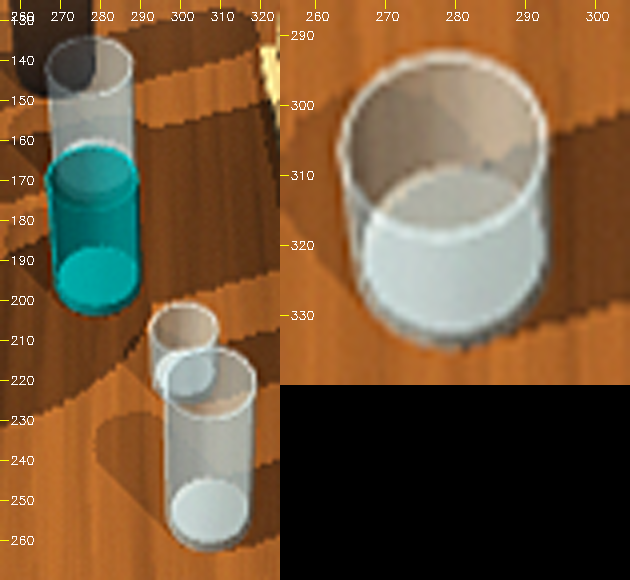

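The crops show these rim centres:

| Glass | Top view | Side view |
|---|---|---|
| water | (232.2,240.7) | (277,142) |
| tumbler | (460,236.3) | (278.5,305.5) |
| shot | (324.2,213.5) | (300.7,208) |
| highball | (377.5,203.7) | (307,220.5) |

The rim widths match the listed diameters.

Run:
```python
from h import *
t=load('top');s=load('side')
G={'high':((377.5,203.7),(307.3,220.7),.14),'water':((232.2,240.7),(277.3,142.3),.108),'tumb':((460,236.3),(278.5,305.5),.08),'shot':((324.2,213.5),(300.7,208),.056)}
for n,(a,b,z) in G.items(): print(n,cast(t,[a],z)[0].round(4),cast(s,[b],z)[0].round(4))
for n,f,(x0,x1,y0,y1) in [('top',t,(245,402,110,165)),('side',s,(340,405,160,275))]:
    lab=cv2.cvtColor(cv2.bilateralFilter(f['image'],7,40,5),cv2.COLOR_RGB2LAB)
    m=np.zeros(lab.shape[:2],np.uint8);m[y0:y1,x0:x1]=(lab[y0:y1,x0:x1,1]>133)*255
    m=cv2.morphologyEx(cv2.morphologyEx(m,cv2.MORPH_CLOSE,np.ones((5,5))),cv2.MORPH_OPEN,np.ones((7,7)))
    for c in cv2.findContours(m,0,2)[0]:
        if cv2.contourArea(c)<150: continue
        P=cast(f,c.reshape(-1,2).astype(float),.013)[:,:2]
        (e,r)=cv2.minEnclosingCircle(P.astype(np.float32)); A=np.c_[2*P,np.ones(len(P))]
        q=np.linalg.lstsq(A,(P**2).sum(1),rcond=None)[0];print(n,np.round(e,4),round(r,4),'lsq',q[:2].round(4),np.sqrt(q[2]+q[:2]@q[:2]).round(4),cv2.minAreaRect(c)[0])
    # bottle green / lunchbox lid
    hsv=cv2.cvtColor(f['image'],cv2.COLOR_RGB2HSV)
f=t
print('bottle cap',cast(t,[(199,124)],.199),cast(s,[(361,103)],.199),'lid',cast(t,[(428,121)],.061),'rims near edge',cast(t,[(195,187),(460,162),(190,115),(455,90)],.024).round(3).tolist())
from plant import robot
for p in [(.476,-.097),(.3,-.2),(.415,.245),(.47,.02)]:
    for yaw in (0,np.pi/2): print(p,yaw,robot.inverse_kinematics([*p,.25],[np.pi,0,yaw]))
```

```text
high [ 0.4505 -0.0619  0.14  ] [ 0.4536 -0.0644  0.14  ]
water [0.3804 0.2475 0.108 ] [0.3829 0.241  0.108 ]
tumb [ 0.3812 -0.2482  0.08  ] [ 0.3837 -0.2493  0.08  ]
shot [0.4398 0.0499 0.056 ] [0.4412 0.0449 0.056 ]
top [0.6249 0.144 ] 0.0873 lsq [0.6268 0.1443] 0.0611 (284.97442626953125, 140.0269775390625)
top [ 0.6333 -0.0935] 0.0433 lsq [ 0.633  -0.0928] 0.0414 (381.5, 135.0)
top [0.6339 0.0024] 0.0434 lsq [0.6344 0.0026] 0.0412 (342.5, 135.0)
side [0.6232 0.0681] 0.1882 lsq [0.6081 0.0594] 0.1142 (370.6922912597656, 213.9615478515625)
side [0.7228 0.1718] 0.0885 lsq [0.7807 0.1693] 0.0931 (394.5, 182.0)
bottle cap [[0.61191268 0.29493762 0.199     ]] [[0.61404919 0.2911161  0.199     ]] lid [[ 0.65051506 -0.19610669  0.061     ]] rims near edge [[0.513, 0.361, 0.024], [0.559, -0.277, 0.024], [0.694, 0.379, 0.024], [0.741, -0.277, 0.024]]
(0.476, -0.097) 0 [-0.76395422  0.21872229  1.03451621  1.99967068 -0.21808572  1.03936838
 -1.1990498 ]
(0.476, -0.097) 1.5707963267948966 [-0.6407682   0.18570341  0.87270694  1.99555931 -0.16555313  1.03194518
  0.30891588]
(0.3, -0.2) 0 [-0.52644065 -0.20747331  0.89365192  2.23095122  0.18622083  1.04934494
 -1.30777245]
(0.3, -0.2) 1.5707963267948966 [-0.46999795 -0.18969658  0.8503785   2.22971146  0.1646961   1.04381798
  0.28800327]
(0.415, 0.245) 0 [-1.16333137  0.15025792  0.61265575  1.99475147 -0.10082978  1.02586553
 -2.07439672]
(0.415, 0.245) 1.5707963267948966 [-0.96171261  0.14166718  0.38181892  1.9854249  -0.06157597  1.02542209
 -0.55139117]
(0.47, 0.02) 0 [-0.86357752  0.14126146  0.82167549  2.02492623 -0.12103887  1.023393
 -1.55446989]
(0.47, 0.02) 1.5707963267948966 [-0.6952827   0.12701153  0.6260286   2.01831146 -0.0871127   1.02185852
 -0.02755177]
```

Run:
```python
from h import *
from plant import robot
p=robot.sense()['tcp_pos']; robot.move_straight([p[0],p[1],.40],vel=.25)
for i,q in enumerate([(.50,.10,.42),(.50,-.12,.42)]):
    robot.goto(q,[np.pi,0,np.pi/2]); robot.sleep(.2)
    f=robot.grab_frame('wrist');np.save(f'pics/w{i}.npy',f,allow_pickle=True)
    cv2.imwrite(f'pics/w{i}.png',f['image'][:,:,::-1])
    s=robot.sense();print(s['t'],s['tcp_pos'].round(4),s['joint_pos'].round(2),(-np.array(f['R']).T@f['t']).round(3),np.array(f['R']).round(2).tolist())
    print(proj(f,[(.45,-.062,.14),(.38,.245,.108),(.382,-.248,.08),(.44,.048,.056),(.633,-.093,.013),(.62,.19,.013)]).round(0).tolist())
```

```text
3.3833 [0.5    0.1005 0.4199] [-0.78  0.07  0.55  1.67 -0.04  1.41 -0.23] [0.5   0.187 0.552] [[1.0, 0.0, -0.0], [0.0, -0.94, 0.33], [-0.0, -0.33, -0.94]]
[[289.0, 259.0], [237.0, 62.0], [264.0, 320.0], [287.0, 183.0], [380.0, 240.0], [384.0, 102.0]]
4.5167 [ 0.5004 -0.1184  0.4198] [-0.53  0.09  0.75  1.67 -0.06  1.41  0.23] [ 0.501 -0.032  0.552] [[1.0, 0.0, -0.0], [0.0, -0.94, 0.33], [0.0, -0.33, -0.94]]
[[284.0, 126.0], [224.0, -124.0], [255.0, 226.0], [282.0, 52.0], [388.0, 138.0], [393.0, -39.0]]
```

```bash
python3 -c "
import cv2,numpy as np
a=cv2.imread('pics/w0.png');b=cv2.imread('pics/w1.png')
cv2.imwrite('pics/w01.png',cv2.resize(np.vstack([a,b]),(480,600)))"
```

```text
(no output)
```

View pics/w01.png

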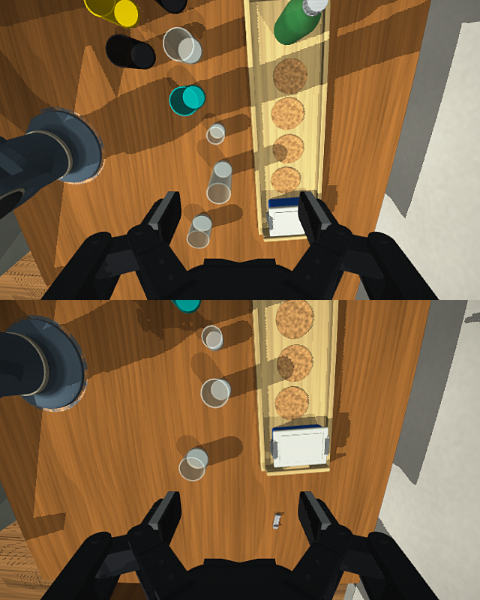

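The wrist views show all four coasters at about x=380 in w0. The water rim is near (240,62), shot (287,178), highball (290,258) and tumbler (266,318). I'll fit the coasters in code and zoom in on the rims.

Run:
```python
from h import *
G=[('w0',(237,62)),('w0',(287,180)),('w1',(284,126)),('w1',(255,222))]
out=[]
for n,(u,v) in G:
    x0,y0=u-30,v-32; im=cv2.resize(load(n)['image'][y0:y0+64,x0:x0+64,::-1],None,fx=6,fy=6,interpolation=cv2.INTER_CUBIC)
    for k in range(0,64):
        if (x0+k)%10==0: cv2.line(im,(k*6,0),(k*6,6),(0,255,255),1);cv2.putText(im,str(x0+k),(k*6-10,18),0,.4,(255,255,255),1)
        if (y0+k)%10==0: cv2.line(im,(0,k*6),(6,k*6),(0,255,255),1);cv2.putText(im,str(y0+k),(8,k*6+4),0,.4,(255,255,255),1)
    out.append(im[:300])
cv2.imwrite('pics/rims.png',np.vstack([np.hstack(out[:2]),np.hstack(out[2:])]))
guess=[(.633,-.093),(.630,.0025),(.627,.097),(.623,.192)]
for n in ('top','w0','w1'):
    f=load(n);lab=cv2.cvtColor(f['image'],cv2.COLOR_RGB2LAB).astype(int)
    # rectify the coaster plane at 0.5 mm/px: x -> rows, y -> cols
    xs=np.arange(.56,.70,.0005);ys=np.arange(-.16,.26,.0005);X,Y=np.meshgrid(xs,ys,indexing='ij')
    m=proj(f,np.c_[X.ravel(),Y.ravel(),np.full(X.size,.013)]).astype(np.float32).reshape(*X.shape,2)
    r=cv2.remap(f['image'],m[...,0],m[...,1],cv2.INTER_CUBIC)
    a=cv2.GaussianBlur(cv2.cvtColor(r,cv2.COLOR_RGB2LAB)[...,1],(0,0),4)
    cs=cv2.HoughCircles(a,cv2.HOUGH_GRADIENT,1,150,param1=30,param2=8,minRadius=80,maxRadius=88)
    print(n,[(round(.56+c[1]*.0005,4),round(-.16+c[0]*.0005,4),c[2]/2) for c in sorted(cs[0].tolist())[:8]] if cs is not None else None)
    cv2.imwrite(f'pics/rect_{n}.png',np.vstack([r[...,::-1],cv2.cvtColor(cv2.normalize(a,None,0,255,cv2.NORM_MINMAX),cv2.COLOR_GRAY2BGR)]))
```

```text
top None
w0 None
w1 None
```

View pics/rims.png

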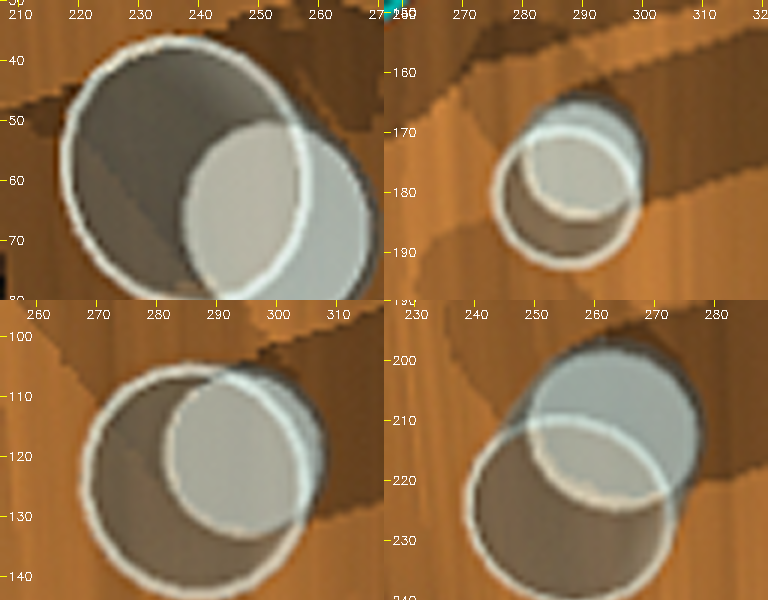

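Rim centres in the wrist views: water (238.3,58.5), shot (287.3,181), highball (286.5,124.2) and tumbler (256,224.7).

Run:
```python
from h import *
for n,w,p,z in [('water','w0',(238.3,58.5),.108),('shot','w0',(287.3,181),.056),('high','w1',(286.5,124.2),.14),('tumb','w1',(256,224.7),.08)]: print(n,cast(load(w),[p],z)[0].round(4))
guess=[(.633,-.093),(.630,.0025),(.627,.097),(.623,.192)]
for n in ('top','side','w0','w1'):
    f=load(n)
    xs=np.arange(.56,.70,.0005);ys=np.arange(-.16,.26,.0005);X,Y=np.meshgrid(xs,ys,indexing='ij')
    m=proj(f,np.c_[X.ravel(),Y.ravel(),np.full(X.size,.013)]).astype(np.float32).reshape(*X.shape,2)
    r=cv2.remap(f['image'],m[...,0],m[...,1],cv2.INTER_CUBIC)
    lab=cv2.GaussianBlur(cv2.cvtColor(r,cv2.COLOR_RGB2LAB),(0,0),4)
    for gx,gy in guess[:]:
        i,j=int((gx-.56)/.0005),int((gy+.16)/.0005);j0=max(j-95,0);i0=i-110
        a=lab[i0:i0+220,j0:j+95,1]
        if a.size==0 or a.max()<125: continue
        th,b=cv2.threshold(a,0,255,cv2.THRESH_OTSU)
        b=cv2.morphologyEx(cv2.morphologyEx(b,2,np.ones((25,25))),3,np.ones((25,25)))
        c=max(cv2.findContours(b,0,1)[0],key=cv2.contourArea)
        (u,v),(w,h),_=cv2.fitEllipse(c)
        print(n,'c',round(.56+(i0+v)*.0005,4),round(-.16+(j0+u)*.0005,4),'diam',w/2,h/2,'area-eq',round(np.sqrt(cv2.contourArea(c)*4/np.pi)/2,1),th)
```

```text
water [0.3828 0.25   0.108 ]
shot [0.4415 0.0515 0.056 ]
high [ 0.4537 -0.0598  0.14  ]
tumb [ 0.3837 -0.2449  0.08  ]
top c 0.6332 -0.0935 diam 81.92719268798828 83.80564880371094 area-eq 82.9 133.0
top c 0.634 0.0009 diam 80.75727844238281 85.9216537475586 area-eq 82.9 133.0
top c 0.6245 0.0989 diam 82.75409698486328 86.11005401611328 area-eq 84.1 133.0
top c 0.6251 0.1889 diam 82.9573974609375 86.26311492919922 area-eq 84.3 133.0
side c 0.6328 -0.0892 diam 66.97735595703125 88.94811248779297 area-eq 75.6 136.0
side c 0.6332 -0.0022 diam 82.60591125488281 88.15913391113281 area-eq 85.1 136.0
side c 0.6248 0.0936 diam 83.92591857910156 88.7197494506836 area-eq 86.0 136.0
side c 0.6252 0.1861 diam 83.64897918701172 87.13993835449219 area-eq 85.1 137.0
w0 c 0.6332 -0.0927 diam 82.35787200927734 90.3095932006836 area-eq 85.7 133.0
w0 c 0.6333 0.0039 diam 82.67811584472656 86.66995239257812 area-eq 84.3 133.0
w0 c 0.6246 0.1003 diam 83.0947265625 86.61154174804688 area-eq 84.5 133.0
w0 c 0.6251 0.1901 diam 82.063720703125 85.50167083740234 area-eq 83.4 133.0
w1 c 0.633 -0.0919 diam 82.73151397705078 85.2922592163086 area-eq 83.6 134.0
w1 c 0.6338 0.0034 diam 81.54328918457031 85.7355728149414 area-eq 83.3 134.0
w1 c 0.6245 0.0976 diam 80.66997528076172 84.16877746582031 area-eq 82.4 134.0
w1 c 0.6223 0.1918 diam 110.8294677734375 130.81423950195312 area-eq 114.8 0.0
```

```bash
cat > pp.py <<'E'
from h import *
from plant import robot
O=[np.pi,0,np.pi/2]
# glass: pick xy, grasp height, diameter, coaster xy
J={'high':((.452,-.061),.105,.056,(.625,.1897)),'water':((.3816,.2488),.075,.062,(.6245,.099)),
   'tumb':((.3825,-.2466),.055,.066,(.6337,.0025)),'shot':((.4407,.0507),.036,.046,(.633,-.0927))}
def pp(n):
    (x,y),g,d,(cx,cy)=J[n]; z=g-.008; up=max(z+.17,.22)
    robot.goto([x,y,up],O); robot.move_straight([x,y,z+.04],vel=.2)
    if robot.move_straight([x,y,z],vel=.08,contact_N=6): print('HIT on approach',robot.sense()['tcp_pos'],robot.sense()['wrist_force']); return
    robot.grip(0,30); s=robot.sense(); print(n,'opening',s['opening'].__round__(3),'force',s['gripper_force'],s['tcp_pos'].round(4))
    z0=s['tcp_pos'][2]
    robot.move_straight([x,y,up],vel=.2); s=robot.sense(); print('lifted',round(s['opening'],3),s['gripper_force'])
    robot.goto([cx,cy,up],O); robot.move_straight([cx,cy,z0+.013+.010],vel=.15); robot.sleep(.2)
    hit=robot.move_straight([cx,cy,z0+.013-.004],vel=.02,contact_N=2.5)
    s=robot.sense(); print('set',hit,(s['tcp_pos'][2]-z0).round(4),s['wrist_force'].round(1))
    robot.grip(min(1,(d+.010)/.085)); robot.grip(1.0); robot.move_straight([cx,cy,up],vel=.15)
    print('t',robot.sense()['t'])
E
python3 -c "
from pp import *
pp('high')
f=robot.grab_frame('side');cv2.imwrite('pics/s1.png',cv2.resize(f['image'][90:290,220:440,::-1],None,fx=2,fy=2))"
```

```text
high opening 0.648 force 31.493246611207724 [ 0.4525 -0.061   0.0976]
lifted 0.653 32.3023718688637
set True 0.0131 [-0.8 -0.8  5.4]
t 12.8833
```

View pics/s1.png

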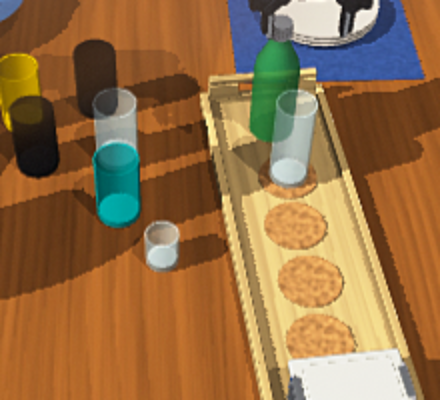

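The highball stands upright next to the bottle, with its foot at about (289,175) in the crop and the coaster visible around it. I'll do the remaining three now and measure the placements at the end.

```bash
python3 -c "
from pp import *
for n in ('water','tumb','shot'): pp(n)
for i,q in enumerate([(.50,.0,.42),(.5,-.15,.42)]):
    robot.goto(q,O); robot.sleep(.2)
    f=robot.grab_frame('wrist');np.save(f'pics/v{i}.npy',f,allow_pickle=True)
    P=proj(f,[(.63,.05,.07)])[0].astype(int); u,v=max(P[0]-65,0),max(P[1]-120,0)
    cv2.imwrite(f'pics/v{i}.png',cv2.resize(f['image'][v:v+200,u:u+130,::-1],None,fx=3,fy=3));print(u,v)
"
python3 -c "
import cv2,numpy as np
cv2.imwrite('pics/vv.png',np.hstack([cv2.resize(cv2.imread(f'pics/v{i}.png'),(390,600)) for i in (0,1)]))"
```

```text
water opening 0.731 force 31.871288772672415 [0.3818 0.2491 0.0677]
lifted 0.73 33.219663351774216
set True 0.0131 [-1.5  0.8  4.3]
t 21.425
tumb opening 0.774 force 32.38604675978422 [ 0.3828 -0.2468  0.0477]
lifted 0.775 34.152827225625515
set True 0.0131 [-0.7  0.5  5.5]
t 30.725
shot opening 0.527 force 30.357634965330362 [0.4409 0.0508 0.0285]
lifted 0.528 30.708277970552444
set True 0.0131 [-1.1  0.5  4.2]
t 39.6417
331 6
338 0
```

View pics/vv.png

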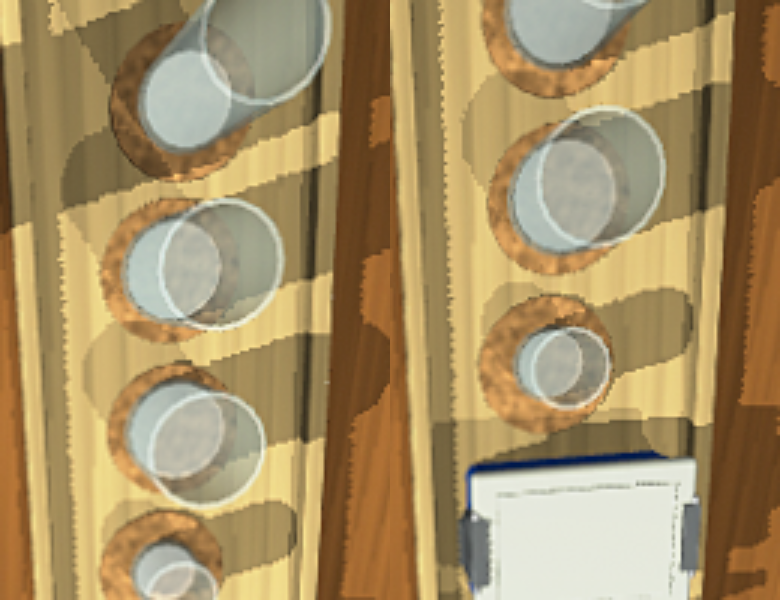

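All four stand upright in the order highball, water, tumbler, shot, running from bottle to lunchbox. I'll check centring numerically from the rim centres.

```bash
python3 -c "
from pp import *
for n,v,p,h in [('high','v0',(419.3,18),.14),('water','v0',(404.5,94),.108),('tumb','v1',(408.3,58.7),.08),('shot','v1',(398,122.5),.056)]:
    print(n,((cast(load(v),[p],h+.013)[0][:2]-J[n][3])*1000).round(1),'mm')
f=robot.grab_frame('side');print('cap side before/after diff',np.abs(f['image'][95:115,345:375].astype(int)-load('side')['image'][95:115,345:375]).mean(),'lid',np.abs(f['image'][285:315,365:430].astype(int)-load('side')['image'][285:315,365:430]).mean())
s=robot.sense();print(s['t'],s['tcp_pos'])"
```

```text
high [ 1.1 -0.7] mm
water [0.  0.4] mm
tumb [0.7 1. ] mm
shot [0.6 1.4] mm
cap side before/after diff 62.998333333333335 lid 4.975384615384615
41.85 [ 0.5003715  -0.14874501  0.41990979]
```

The glasses are all within 2 mm of centre. The patch around the bottle cap changed a lot, though, so I'll look at it.

```bash
python3 -c "
from pp import *
robot.goto([.45,-.35,.42],O)
f=robot.grab_frame('side');t=robot.grab_frame('top')
a=np.hstack([load('side')['image'][80:200,310:440],f['image'][80:200,310:440],t['image'][80:200,180:310]])
cv2.imwrite('pics/b.png',cv2.resize(a[:,:,::-1],None,fx=2,fy=2))"
```

```text
(no output)
```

View pics/b.png

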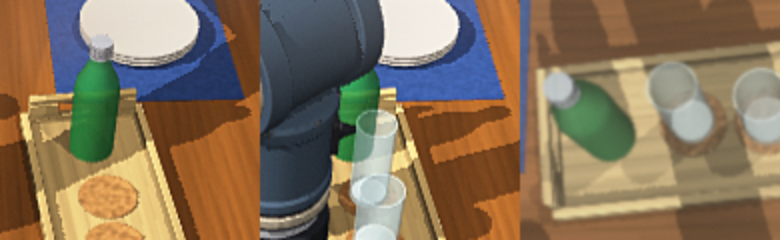

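The change was only the arm blocking the view. The top view has the cap still at about (200,124), so the bottle hasn't moved. I'm handing the job in.

```bash
python3 -c "
from plant import robot
print(robot.close_job())"
```

```text
the job is handed in; nothing more can be done
None
```

I handed in the job at about 43 s: all four glasses stand upright within about 2 mm of their coaster centres, tallest by the bottle and shortest by the lunchbox, with the bottle and lunchbox unmoved in the camera checks.

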